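Sniff the seam of a shielded radio case with a pen probe

ROBOT

A 6-joint arm with a two-finger parallel gripper is mounted at the origin on the work surface. World frame = base frame: x ahead of the robot, y to its left, z up, the work surface at z = 0. Lengths are in m, angles in degrees, forces in N, time in s.
With the tool pointing down it reaches from about 0.35 to 0.875 m from the base axis. Payload 4.2 kg.
Tool frame: the origin (TCP) lies on the centre line of the jaws, within the pads' length; the fingertips stand 19 mm ahead of it and the grasp point (between the pads) is the TCP; x points along the fingers, y is the direction in which the jaws open and shut, and the axes are right-handed (so a half turn about x gives the same grasp; the last joint's range is limited). The gripper opens to 87 mm and grips with 3 to 60 N. Pads are 19 mm wide; open, the fingers measure 117 mm over their backs; the gripper's body (75 mm by 190 mm) begins 51 mm behind the grasp point.
Start: joints at [89.53, 22.042, 0.453, 0, -68.411, -14.817], TCP at [0.165, 0.603, 0.242] pointing down, gripper open.
Joint ranges: [-179.83, 179.83], [-69.29, 118.12], [-61.27, 80.66], [-181.25, 117.63], [-171.15, -9.14], [-177.46, 177.46]. Speed limits (degrees/s): [159.86, 159.86, 180, 180, 180, 180].

INTERFACE

Orientations are given as a 3x3 rotation matrix whose columns are the frame's x, y, z axes.
In Python, from station import * gives the robot as it stands.
- The arm moves only by the shell command python3 -m creep 'ROWS'. ROWS is JSON, a list of rows, each a list of 5 numbers: the opening, from 0 (shut) to 1 (fully open), then the shift along the world's x, y, z in mm, then the turn about the world's z in rad. In form: [[jaw, x, y, z, turn], ...]. A call has exactly 8 rows; each row is the pose to reach, as a shift and turn from the pose measured when the call began; what a row does not reach only later rows make up. A row lasts 1/10 s, in which the tool goes at most 50 mm and 8.59 degrees, less where a joint would pass 70% of its speed; a pose out of reach is approached as far as the arm can. A call with a gripper value outside its range is refused whole. The fingers move at their own pace and stop on an object; the grip force is fixed at half the most. Time passes only in rows, so rows that repeat a pose let the fingers close, or fill a call up. It gives the time, the measured TCP pose, the force and the opening at its end, in the units of the state.
- sense(): the state, without advancing time (a new reading comes with each control period).
- capture(name): name is "scene" or "side" or "wrist"; returns a dict with "image" (420x560x3 uint8, blue, green, red), "z_map" (420x560 float32, m along the optical axis (not along the pixel's ray), 0 where there is no reading), "mtx" (3x3 intrinsics, pixels), "eye" and "attitude" of the camera in the world. Camera axes: x right, y up, looking along -z (the intrinsics and any distortion apply to the point x, -y, -z); pixel columns grow to the right and rows downward; lengths in m; the calibration is good to about 2 mm. A picture is of the moment at which its call begins.
- finish_job(): hands the job in, once; it reports no verdict.
Trained networks look in a picture, given as the dict that the camera call returned (one of the last four; its "shot" number tells which), for a name from the list of things; names that differ only in an ending like _2 or _b are one class to them, and where a whole thing is asked for, a point or a joint stands for the part that bears it (a point fixed in the world has none). Each returns a list of dicts, best first, with "confidence" (0 to 1); they miss things now and then, are a little off and sometimes report something else, mostly with a low value. They report only what shows in the picture. A call takes as long as a camera call. They do not tell look-alikes from the thing itself.
- look_for(picture, thing): "box" ([left, top, right, bottom] in pixels, round what is visible of it).
- mark_of(picture, thing): "centre" ([column, row] in pixels: a listed point, or the origin of a listed thing).
The state is a dict: "time_s": time; "joints": joint angles; "joint_velocities": joint speeds; "effort": joint torques, N m; "tcp_pos": TCP position; "ee_rot": TCP orientation; "wrist_force": force on the tool from outside, world axes, zero at the start; "moment": the same for the moment, N m; "gripper_width": opening from 0.0 (shut) to 1.0 (fully open).
Only numpy, scipy, OpenCV 4.12 (cv2) and the standard library are available. Lean on these libraries where they do the work, as an engineer would, in place of code of your own. Each camera call takes 0.05 s, during which the arm holds its last target.

TASK

Take the blue pen probe out of its stand and check the shielded case for leaks: put the brass tip down into the dark seam around its cover beside the red clip, draw it slowly and steadily (well under 6 cm a second) along the long side, round the corner and on up to the green clip, with the tip down in the seam all the way. Go lightly, without pressing hard or shoving the case, leave the other things on the bench alone, and finish by hanging the probe back upright in its stand and letting go.

Things in the scene. Friction and masses are not known exactly. Their poses are not given: they have to be found in the camera images.
- case: Loose grey metal case, 130 x 190 mm, 56 mm high, 0.9 kg; origin under its centre, z up, y along the long side. Its bare aluminium cover (82 x 142 mm) lies flush with the rim (z = 56 mm). Between them runs a dark seam all round: an open groove 8 mm wide, 6 mm deep (floor z = 50 mm), straight sides centred on x = +-45 and y = +-75 mm. A red and a green clip bridge it, 4 mm proud.
- seam_start (a point): Point on the seam's floor, mid-width, 7 mm from the face of the red clip (22 x 10 mm); x = 45, y = 60 mm on the case. Its axes are the case's.
- seam_corner (a point): Point on the seam's floor where its centre lines meet at the corner of the path; x = 45, y = -75 mm on the case. The path from seam_start to here, and from here to seam_end, is straight.
- seam_end (a point): Point on the seam's floor, mid-width, 7 mm from the face of the green clip (10 x 22 mm); x = -23, y = -75 mm on the case.
- probe: Loose pen probe, 145 mm long, 60 g, upright at the start; origin at the very tip, z up along the pen to the handle's end. Brass tip rod 4 mm in diameter with a round end (z = 0 to 40 mm), black nose 16 mm in diameter at most, black collar 36 mm in diameter (z = 55 to 60 mm), round blue handle 18 mm in diameter (z = 60 to 145 mm).
- tip (a point): The very end of the probe's brass tip.
- stand: Fixed probe stand: dark base 90 x 90 x 10 mm, four posts and a yellow plate 70 x 70 mm, top 74 mm high, with a through hole 25 mm in diameter at its centre. The probe's collar rests on the plate; the tip then hangs 19 mm above the bench. Origin under its centre, on the bench. It may be left or right of the case, the speaker on the other side.
- speaker: Fixed black speaker box 85 x 90 x 100 mm high, a bystander; origin under its centre.
- handheld: Black handheld radio lying flat, body 110 x 56 x 32 mm with a 90 mm aerial along +x; origin under its body's centre. Bystander.
- screwdriver: Screwdriver lying along its x axis. Bystander.
- mug: White mug 80 mm wide, 95 mm high; origin under its centre. Bystander.
- dish: Steel dish 90 mm wide, 22 mm high; origin under its centre. Bystander.
- cellpack: Two small green cells on a black strip, about 52 x 30 x 14 mm; origin under its middle. Bystander.
There are look-alikes about, which are no part of the job. Leave any white look-alike of the probe alone. Leave any orange look-alike of the stand alone.

How it is judged (in metres and radians):
On the way, in this order (a step that is already met when the one before it is completed fails the run):
1. the tip is down in the seam within about 20 mm of the red clip (z of tip in the frame of case between 0.046 and 0.0552 m and x of tip in the frame of case between 0.039 and 0.051 m and y of tip in the frame of case between 0.047 and 0.07 m), for 0.1 s.
2. the tip, still down in the long side of the seam, passes 35 mm from the red clip (6 mm either way) (z of tip in the frame of case between 0.046 and 0.0552 m and x of tip in the frame of case between 0.039 and 0.051 m and y of tip in the frame of case between 0.026 and 0.038 m), for 0.04 s.
3. the tip, still down in the long side of the seam, passes 55 mm from the red clip (6 mm either way) (z of tip in the frame of case between 0.046 and 0.0552 m and x of tip in the frame of case between 0.039 and 0.051 m and y of tip in the frame of case between 0.006 and 0.018 m), for 0.04 s.
4. the tip, still down in the long side of the seam, passes 75 mm from the red clip (6 mm either way) (z of tip in the frame of case between 0.046 and 0.0552 m and x of tip in the frame of case between 0.039 and 0.051 m and y of tip in the frame of case between -0.014 and -0.002 m), for 0.04 s.
5. the tip, still down in the long side of the seam, passes 95 mm from the red clip (6 mm either way) (z of tip in the frame of case between 0.046 and 0.0552 m and x of tip in the frame of case between 0.039 and 0.051 m and y of tip in the frame of case between -0.034 and -0.022 m), for 0.04 s.
6. the tip, still down in the long side of the seam, passes 115 mm from the red clip (6 mm either way) (z of tip in the frame of case between 0.046 and 0.0552 m and x of tip in the frame of case between 0.039 and 0.051 m and y of tip in the frame of case between -0.054 and -0.042 m), for 0.04 s.
7. the tip, still in the seam, comes to the corner (9 mm) (z of tip in the frame of case between 0.046 and 0.0552 m and x of tip in the frame of case between 0.036 and 0.054 m and y of tip in the frame of case between -0.084 and -0.066 m), for 0.04 s.
8. the tip, still down in the short side of the seam, passes 23 mm from the corner (6 mm either way) (z of tip in the frame of case between 0.046 and 0.0552 m and y of tip in the frame of case between -0.081 and -0.069 m and x of tip in the frame of case between 0.016 and 0.028 m), for 0.04 s.
9. the tip, still down in the short side of the seam, passes 41 mm from the corner (6 mm either way) (z of tip in the frame of case between 0.046 and 0.0552 m and y of tip in the frame of case between -0.081 and -0.069 m and x of tip in the frame of case between -0.002 and 0.01 m), for 0.04 s.
10. the tip arrives in the seam within about 18 mm of the green clip (z of tip in the frame of case between 0.046 and 0.0552 m and y of tip in the frame of case between -0.081 and -0.069 m and x of tip in the frame of case between -0.032 and -0.012 m), for 0.1 s.
At the end, for the whole second after the job is handed in: The probe hangs still in its stand (its tip within 10 mm of the stand's axis and 15 to 24 mm above the bench), upright within 0.12 rad, released, and the case is within 12 mm of where it stood (horizontal distance between tip and stand below 0.01 m and height (world z) of tip between 0.015 and 0.024 m and angle between probe's own z axis and vertical below 0.12 rad and linear speed of probe below 0.02 m/s and distance of case from where it was at the start of the episode below 0.012 m); the robot touches nothing.
It fails at once if the probe moves faster than 70 mm/s while its tip is in the seam (z of tip in the frame of case between 0.046 and 0.0545 m and x of tip in the frame of case between -0.052 and 0.052 m and y of tip in the frame of case between -0.082 and 0.082 m and linear speed of probe above 0.07 m/s).
It fails at once if the probe presses on the case with more than 20 N (contact force between probe and case above 20 N).
It fails at once if the case is shoved by more than 12 mm (distance of case from where it was at the start of the episode above 0.012 m).
It fails at once if a bystander is moved by more than 25 mm (distance of any of handheld, screwdriver, mug, dish, cellpack from where it was at the start of the episode above 0.025 m).
It also fails if it takes over 67 s, if anything falls off the work surface, if the arm or the gripper's body presses on something with over 40 N, if the wrist force passes 120 N, or if a joint passes its speed limit or range.

## Working session

There is one attempt and no reset: what is moved stays moved. The work goes in short steps, Python scripts to look and compute and a shell command to move; the robot and the scene stay as the last step left them, time stands still between calls to the robot, and variables do not carry over. Pictures are saved under pics/ and viewed, and the job is handed in when it is done.

```bash
mkdir -p pics; ls
cat > h.py <<'E'
from station import *
import numpy as np, cv2
def world(p,uv,z=None,depth=None):
    K=np.array(p["mtx"]);u,v=uv
    x=(u-K[0,2])/K[0,0];y=(v-K[1,2])/K[1,1]
    R=np.array(p["attitude"]);e=np.array(p["eye"])
    d=R@np.array([x,-y,-1.0])
    if z is not None: return e+d*((z-e[2])/d[2])
    if depth is None: depth=p["z_map"][int(round(v)),int(round(u))]
    return e+d*depth
def proj(p,P):
    K=np.array(p["mtx"]);R=np.array(p["attitude"]);c=R.T@(np.array(P)-np.array(p["eye"]))
    return [K[0,0]*c[0]/-c[2]+K[0,2],K[1,1]*-c[1]/-c[2]+K[1,2]]
E
python3 - <<'E'
from h import *
s=sense();print(s["time_s"],s["tcp_pos"],s["ee_rot"],s["wrist_force"])
for n in ["scene","side","wrist"]:
    p=capture(n);cv2.imwrite(f"pics/{n}0.png",p["image"]);print(n,p.keys(),np.round(p["eye"],3),np.round(p["attitude"],3).tolist(),np.round(p["mtx"],1).tolist())
    if n!="wrist":
        for t in ["probe","tip","stand","case","seam_start","seam_corner","seam_end","speaker"]:
            print(t,[(np.round(m["centre"],1).tolist(),round(m["confidence"],2)) for m in mark_of(p,t)][:3])
E
```

```text
pics
0.0 [0.16460912 0.60235873 0.24044464] [[-4.86724789e-04 -2.63811579e-01 -9.64574110e-01]
 [-2.13829912e-03 -9.64571745e-01  2.63812011e-01]
 [-9.99997595e-01  2.19095182e-03 -9.46270896e-05]] [-0.87034272  0.11778831  0.2434289 ]
scene dict_keys(['image', 'z_map', 'mtx', 'eye', 'attitude', 'shot']) [1.402 0.084 0.818] [[-0.073, -0.659, 0.749], [0.997, -0.054, 0.05], [0.008, 0.751, 0.661]] [[437.6, 0.0, 273.3], [0.0, 437.6, 210.0], [0.0, 0.0, 1.0]]
probe [([333.2, 189.2], 0.79), ([373.5, 210.4], 0.64)]
tip [([374.0, 204.1], 0.83), ([331.8, 187.4], 0.76)]
stand [([283.6, 183.1], 0.9), ([371.4, 211.3], 0.84)]
case [([253.9, 231.1], 0.88)]
seam_start [([283.9, 217.8], 0.9), ([140.0, 176.0], 0.49)]
seam_corner [([237.6, 235.2], 0.96)]
seam_end [([227.4, 225.6], 0.64)]
speaker [([146.6, 222.1], 0.87)]
side dict_keys(['image', 'z_map', 'mtx', 'eye', 'attitude', 'shot']) [-0.099 -0.848  1.176] [[0.815, 0.41, -0.41], [-0.58, 0.59, -0.562], [0.012, 0.696, 0.718]] [[480.3, 0.0, 287.5], [0.0, 480.3, 212.5], [0.0, 0.0, 1.0]]
probe [([222.8, 181.3], 0.63), ([218.4, 214.1], 0.63), ([320.5, 351.1], 0.29)]
tip [([222.6, 190.2], 0.57), ([217.1, 219.5], 0.51)]
stand [([233.5, 244.8], 0.64), ([288.8, 208.7], 0.37)]
case [([299.1, 231.4], 0.81)]
seam_start [([287.5, 205.5], 0.95)]
seam_corner [([327.0, 213.4], 0.91)]
seam_end [([321.8, 232.6], 0.93), ([186.2, 176.7], 0.3)]
speaker [([355.7, 293.1], 0.6)]
wrist dict_keys(['image', 'z_map', 'mtx', 'eye', 'attitude', 'shot']) [0.233 0.584 0.384] [[-0.264, 0.932, 0.25], [-0.965, -0.255, -0.067], [0.001, -0.259, 0.966]] [[349.7, 0.0, 280.5], [0.0, 349.7, 211.0], [0.0, 0.0, 1.0]]
```

View pics/scene0.png

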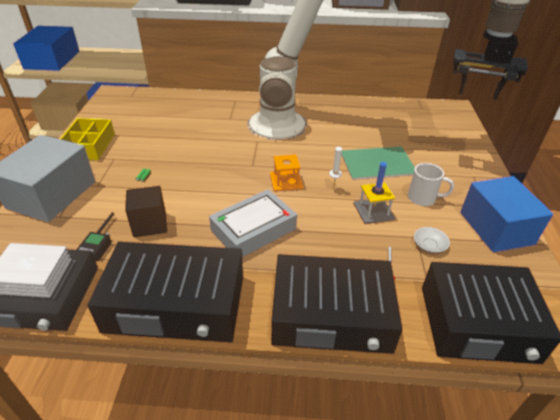

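View pics/side0.png

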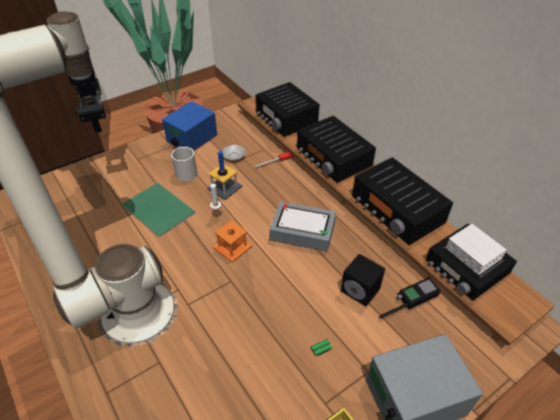

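View pics/wrist0.png

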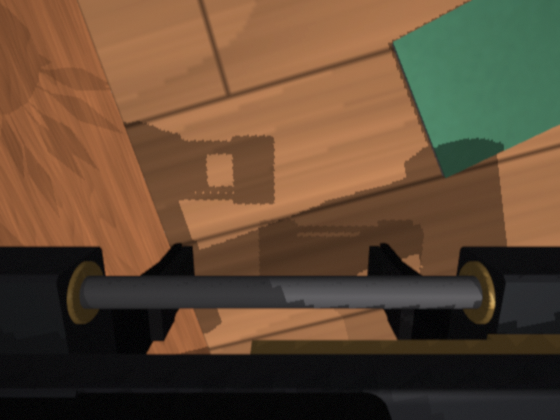

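The scene view shows the blue probe in the yellow stand at (377,195), the white look-alike probe at (336,168), the orange stand at (287,172) and the case at (254,220). The red clip is at (286,213) and the green one at (222,220). The side view agrees: yellow stand (224,180), case (303,225).

Run:
```python
from h import *
ps=capture("scene");pd=capture("side")
for n,p in (("scene",ps),("side",pd)):
    print(n)
    for t,z in [("case",0.0),("seam_start",.05),("seam_corner",.05),("seam_end",.05),("stand",0),("probe",.019),("speaker",0),("handheld",0),("mug",0),("dish",0)]:
        for m in mark_of(p,t)[:2]:
            print(t,np.round(m["centre"],1),round(m["confidence"],2),np.round(world(p,m["centre"],z=z),4))
    # depth: yellow plate pixels & blue handle
    hsv=cv2.cvtColor(p["image"],cv2.COLOR_BGR2HSV)
    box=[b for b in look_for(p,"stand")]
    print([(np.round(b["box"]),round(b["confidence"],2)) for b in box[:2]])
    def pts(mask):
        vs,us=np.nonzero(mask);return np.array([world(p,(u,v)) for u,v in zip(us,vs)])
    y=(hsv[...,0]>20)&(hsv[...,0]<35)&(hsv[...,1]>150)&(hsv[...,2]>100)
    P=pts(y);k=(abs(P[:,2]-.074)<.006)&(P[:,1]>0.1)&(P[:,0]>.3)&(P[:,0]<.8);Q=P[k];print("plate",len(Q),Q.min(0),Q.max(0),Q.mean(0))
    b=(hsv[...,0]>105)&(hsv[...,0]<130)&(hsv[...,1]>130)
    P=pts(b);c=Q.mean(0);k=np.hypot(P[:,0]-c[0],P[:,1]-c[1])<.06;Q=P[k];print("blue",len(Q),Q.min(0),Q.max(0),Q.mean(0))
    # case top: depth points at z .056
    vs,us=np.mgrid[100:300,150:400];P=np.array([world(p,(u,v)) for u,v in zip(us.ravel(),vs.ravel())])
    k=(abs(P[:,2]-.056)<.005)&(abs(P[:,1]+.0)<.25)&(P[:,0]>.45)&(P[:,0]<.9)
    Q=P[k];Q=Q[np.hypot(*(Q[:,:2]-np.median(Q[:,:2],0)).T)<.13].astype(np.float32);print("casetop",len(Q),cv2.minAreaRect(Q[:,:2].copy()),np.median(Q[:,2]))
    cv2.imwrite(f"pics/{n}1.png",cv2.resize(p["image"][140:260,200:400],(800,480),interpolation=cv2.INTER_CUBIC))
```

```text
scene
case [252.4 232.4] 0.7 [ 0.5701 -0.0266 -0.    ]
case [282.3 219.3] 0.28 [0.5119 0.0501 0.    ]
seam_start [283.  217.7] 0.58 [0.56   0.0536 0.05  ]
seam_corner [239.6 238.6] 0.84 [ 0.6453 -0.049   0.05  ]
seam_end [223.4 219.8] 0.9 [ 0.5806 -0.0997  0.05  ]
stand [284.6 182.4] 0.91 [0.3453 0.0475 0.    ]
stand [375.4 215. ] 0.59 [0.4729 0.309  0.    ]
probe [334.2 192.1] 0.74 [0.4038 0.1944 0.019 ]
probe [376.  208.7] 0.72 [0.4679 0.3081 0.019 ]
speaker [145.7 224.1] 0.69 [ 0.5614 -0.3193  0.    ]
handheld [ 89.7 258.3] 0.62 [ 0.6951 -0.4223  0.    ]
mug [421.1 199.7] 0.88 [0.3946 0.4492 0.    ]
mug [ 87.5 256.8] 0.23 [ 0.6907 -0.4297  0.    ]
dish [430.  243.5] 0.97 [0.5738 0.4402 0.    ]
dish [420.  198.7] 0.55 [0.3902 0.4468 0.    ]
[(array([357., 186., 395., 224.]), 0.67), (array([270., 154., 302., 194.]), 0.58)]
plate 346 [0.41998984 0.26139499 0.06838853] [0.50361079 0.34668238 0.07947305] [0.46700377 0.30306036 0.07367178]
blue 20 [0.45309101 0.29581021 0.16083244] [0.46710724 0.30819808 0.16598643] [0.46091018 0.30272144 0.16358564]
casetop 2390 ((0.5637527108192444, -
[... 542 characters left out ...]
0.4297 0.019 ]
speaker [356.9 292.5] 0.82 [ 0.5502 -0.3108  0.    ]
handheld [419.1 298.1] 0.65 [ 0.6863 -0.43    0.    ]
mug [186.2 175. ] 0.93 [0.3782 0.4417 0.    ]
dish [230.9 156.8] 0.7 [0.5669 0.4389 0.    ]
dish [185.1 174.4] 0.51 [0.3764 0.447  0.    ]
[(array([215., 223., 252., 261.]), 0.86), (array([211., 167., 240., 199.]), 0.64)]
plate 48 [0.42685015 0.27025705 0.06939615] [0.49523084 0.32863246 0.07832643] [0.46649691 0.29697215 0.07414582]
blue 54 [0.44757942 0.29002587 0.09790103] [0.45907666 0.30495712 0.16686091] [0.45351551 0.29601052 0.13582045]
casetop 1657 ((0.5616130828857422, -0.02641863375902176), (0.1394025832414627, 0.190728560090065), 41.19504928588867) 0.056363795
```

```bash
python3 -m creep '[[1,35,-35,20,0],[1,70,-70,40,0],[1,105,-105,60,0],[1,140,-140,60,0],[1,175,-175,60,0],[1,210,-210,60,0],[1,240,-240,60,0],[1,260,-260,60,0]]'
python3 - <<'E'
from h import *
p=capture("wrist");s=sense();print(s["time_s"],s["tcp_pos"],p["eye"])
cv2.imwrite("pics/w1.png",p["image"])
for t in ["probe","stand","tip"]:
    print(t,[(np.round(m["centre"],1).tolist(),round(m["confidence"],2)) for m in mark_of(p,t)][:3])
E
```

```text
time_s: 2.95
tcp_pos: [0.4264, 0.3403, 0.3019]
ee_rot: [[0.0, -0.266, -0.964], [0.0, -0.964, 0.266], [-1.0, -0.0, -0.0]]
wrist_force: [-0.1, 0.3, 0.0]
gripper_width: 1.001
3.0 [0.42795633 0.33865106 0.30184639] [0.4946583  0.32154905 0.44437573]
probe [([302.2, 144.3], 0.93), ([403.5, 191.9], 0.63)]
stand [([516.8, 180.8], 0.92), ([302.2, 146.5], 0.73)]
tip [([404.1, 190.0], 0.96)]
```

View pics/w1.png

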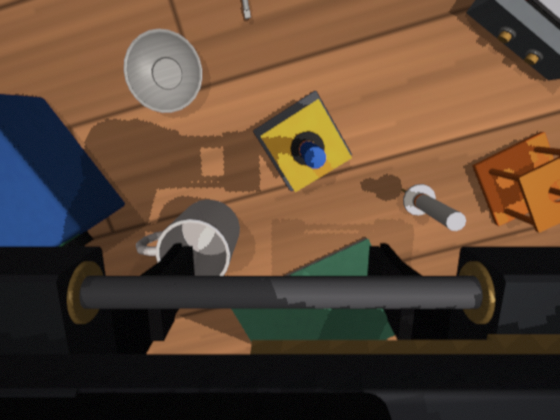

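The wrist view shows the blue handle top at (316,156) on the yellow plate at (303,145), the white look-alike at (435,208) and the mug at (200,245).

Run:
```python
from h import *
p=capture("wrist");s=sense();print(s["time_s"],s["tcp_pos"])
hsv=cv2.cvtColor(p["image"],cv2.COLOR_BGR2HSV)
y=((hsv[...,0]>18)&(hsv[...,0]<36)&(hsv[...,1]>150)&(hsv[...,2]>90)).astype(np.uint8);y[:,400:]=0;y[240:]=0
P=np.array([world(p,(u,v),z=.074)[:2] for v,u in np.argwhere(y)],np.float32)
print("plate",len(P),cv2.minAreaRect(P))
b=((hsv[...,0]>105)&(hsv[...,0]<130)&(hsv[...,1]>130)).astype(np.uint8);b[:,:270]=0;b[240:]=0
ij=np.argwhere(b);Z=np.array([world(p,(u,v)) for v,u in ij]);print("blue",len(Z),Z[:,2].min(),Z[:,2].max())
T=Z[Z[:,2]>.155];print("top by depth",T.mean(0), cv2.minEnclosingCircle(T[:,:2].astype(np.float32)))
ijT=ij[Z[:,2]>.155];c=ijT.mean(0);print(c,world(p,(c[1],c[0]),z=.164))
# white probe pts
for uv in [(455,218),(425,202)]: print(world(p,uv))
cv2.imwrite("pics/w1z.png",cv2.resize(p["image"][80:220,240:370],None,fx=4,fy=4,interpolation=cv2.INTER_CUBIC))
```

```text
3.2 [0.42462579 0.34300833 0.30157365]
plate 3549 ((0.45878729224205017, 0.30346792936325073), (0.07056651264429092, 0.07007203251123428), 16.42443084716797)
blue 456 0.07717741471281331 0.4439896737083371
top by depth [0.4587534 0.3038298 0.1662164] ((0.47203606367111206, 0.3113441467285156), 0.02474125102162361)
[154.19887955 316.11204482] [0.45848838 0.30368844 0.164     ]
[0.36791597 0.19591414 0.14338351]
[0.37123598 0.20091471 0.08997993]
```

View pics/w1z.png

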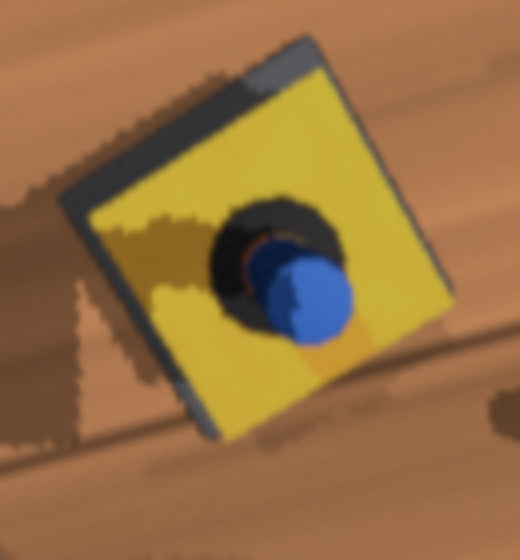

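```bash
cat >> h.py <<'E'
def probe_meas(p):
    hsv=cv2.cvtColor(p["image"],cv2.COLOR_BGR2HSV)
    b=((hsv[...,0]>105)&(hsv[...,0]<130)&(hsv[...,1]>130)).astype(np.uint8);b[:,:270]=0;b[240:]=0
    ij=np.argwhere(b);Z=np.array([world(p,(u,v)) for v,u in ij]);T=ij[(Z[:,2]>.155)&(Z[:,2]<.2)];c=T.mean(0)
    y=((hsv[...,0]>18)&(hsv[...,0]<36)&(hsv[...,1]>150)&(hsv[...,2]>90)).astype(np.uint8);y[:,400:]=0;y[240:]=0
    P=np.array([world(p,(u,v),z=.074)[:2] for v,u in np.argwhere(y)],np.float32)
    return world(p,(c[1],c[0]),z=.164)[:2],cv2.minAreaRect(P)
E
python3 - <<'E'
from h import *
for i in range(3):
    p=capture("wrist");s=sense();print(s["time_s"],s["tcp_pos"],p["eye"],probe_meas(p))
E
```

```text
3.25 [0.42433722 0.34340496 0.30157593] [0.49293996 0.32436194 0.44397654] (array([0.45829781, 0.3036842 ]), ((0.45890557765960693, 0.3033296465873718), (0.07068061083555222, 0.070370152592659), 16.70415496826172))
3.3 [0.42417458 0.34362141 0.30156729] [0.49265703 0.32482278 0.44397338] (array([0.45832671, 0.30373888]), ((0.4587281346321106, 0.30350062251091003), (0.07076375186443329, 0.07014793157577515), 16.508089065551758))
3.35 [0.42408663 0.34369924 0.30155459] [0.49249484 0.32509169 0.4439718 ] (array([0.45830222, 0.30370023]), ((0.4587445855140686, 0.3034312427043915), (0.07059768587350845, 0.070095494389534), 16.440948486328125))
```

```bash
python3 -m creep '[[1,17,-20,-30,0],[1,30,-36,-55,0],[1,34,-40,-80,0],[1,34,-40,-110,0],[1,34,-40,-140,0],[1,34,-40,-165,0],[1,34,-40,-178,0],[1,34,-40,-178,0]]'
python3 - <<'E'
from h import *
p=capture("wrist");s=sense();print(s["time_s"],s["tcp_pos"],s["wrist_force"])
cv2.imwrite("pics/w2.png",p["image"])
E
```

```text
time_s: 4.15
tcp_pos: [0.4566, 0.3035, 0.1214]
ee_rot: [[-0.003, -0.261, -0.965], [-0.003, -0.965, 0.261], [-1.0, 0.004, 0.002]]
wrist_force: [-0.4, -0.7, 0.7]
gripper_width: 1.0
4.2 [0.45746718 0.30420894 0.12291631] [-0.14807033  0.31022958  0.56963368]
```

View pics/w2.png

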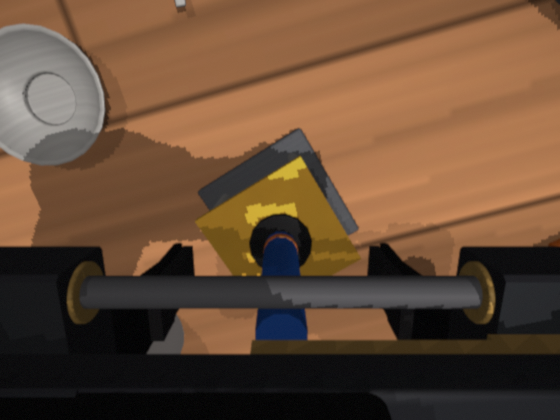

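The blue handle is at column 282, centred between the fingers at 190 and 370. I'm closing on it.

```bash
python3 -m creep '[[0.5,1,-0.5,0,0],[0,1,-0.5,0,0],[0,1,-0.5,0,0],[0,1,-0.5,0,0],[0,1,-0.5,0,0],[0,1,-0.5,0,0],[0,1,-0.5,0,0],[0,1,-0.5,0,0]]'
```

```text
time_s: 5.0
tcp_pos: [0.4585, 0.3037, 0.1229]
ee_rot: [[-0.001, -0.26, -0.965], [-0.001, -0.965, 0.26], [-1.0, 0.002, 0.001]]
wrist_force: [-0.3, 0.2, 0.1]
gripper_width: 0.357
```

```bash
python3 -m creep '[[0,0,0,0,0],[0,0,0,0,0],[0,0,0,0,0],[0,0,0,0,0],[0,0,0,0,0],[0,0,0,0,0],[0,0,0,3,0],[0,0,0,6,0]]'; python3 -c "
from h import *
s=sense();print(s['tcp_pos'],s['ee_rot'],s['moment'])"
```

```text
time_s: 5.8
tcp_pos: [0.4585, 0.3036, 0.129]
ee_rot: [[-0.001, -0.261, -0.965], [-0.002, -0.965, 0.261], [-1.0, 0.002, 0.001]]
wrist_force: [0.4, 0.7, -1.1]
gripper_width: 0.199
[0.45847062 0.30363316 0.12904528] [[-1.24266869e-03 -2.60533642e-01 -9.65463970e-01]
 [-1.63849415e-03 -9.65462889e-01  2.60535459e-01]
 [-9.99997886e-01  1.90566632e-03  7.72867659e-04]] [ 0.02654617  0.0085446  -0.02514633]
```

```bash
python3 -m creep '[[0,0,0,25,0],[0,0,0,60,0],[0,0,0,95,0],[0,5,-25,125,0],[0,12,-65,141,0],[0,19,-110,141,0],[0,26,-155,141,0],[0,33,-200,141,0]]';python3 -m creep '[[0,8,-40,0,0],[0,14,-70,0,0],[0,16,-90,0,0],[0,16,-98,0,0],[0,16,-100,0,0],[0,16,-100,0,0],[0,16,-100,0,0],[0,16,-100,0,0]]'
python3 - <<'E'
from h import *
p=capture("wrist");s=sense();print(s["time_s"],s["tcp_pos"],s["wrist_force"],s["gripper_width"])
cv2.imwrite("pics/w3.png",p["image"])
for t in ["tip","case","seam_start","seam_corner","seam_end"]:
    print(t,[(np.round(m["centre"],1).tolist(),round(m["confidence"],2),np.round(world(p,m["centre"],z=0.05),4)) for m in mark_of(p,t)][:3])
E
```

```text
time_s: 6.6
tcp_pos: [0.4913, 0.1021, 0.2707]
ee_rot: [[-0.0, -0.26, -0.966], [-0.001, -0.966, 0.26], [-1.0, 0.001, -0.0]]
wrist_force: [0.6, -0.3, 0.4]
gripper_width: 0.2
time_s: 7.4
tcp_pos: [0.5073, 0.0029, 0.2708]
ee_rot: [[0.0, -0.258, -0.966], [-0.001, -0.966, 0.258], [-1.0, 0.001, -0.0]]
wrist_force: [0.1, 0.1, 0.3]
gripper_width: 0.2
7.45 [0.50730683 0.00286276 0.27076827] [-0.78971859  0.48677057  0.13375662] 0.20273403593766812
tip [([541.8, 55.3], 0.6, array([ 0.5664, -0.2735,  0.05  ]))]
case [([293.8, 128.2], 0.97, array([ 0.5619, -0.026 ,  0.05  ]))]
seam_start [([223.6, 152.1], 0.58, array([0.5573, 0.0497, 0.05  ]))]
seam_corner [([295.7, 31.7], 0.56, array([ 0.6474, -0.0499,  0.05  ]))]
seam_end [([356.2, 77.7], 0.77, array([ 0.5926, -0.0968,  0.05  ]))]
```

View pics/w3.png

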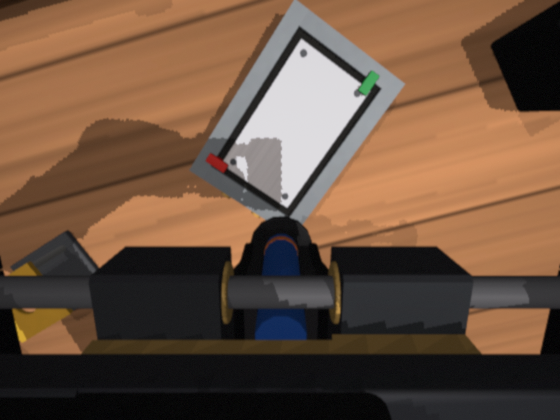

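The wrist view shows the whole case. The red clip is at (216,162), the green clip at (369,82), and the path corner of the dark seam is at (301,33). I'll fit the seam outline for a precise pose.

```bash
cat >> h.py <<'E'
from scipy.optimize import minimize
from scipy.ndimage import map_coordinates,gaussian_filter
def ring(off,n=60):
    a,b=.045+off,.075+off
    t=np.linspace(-1,1,n)
    segs=[np.c_[np.full(n,a),t*(.075-.012)],np.c_[np.full(n,-a),t*(.075-.012)],np.c_[t*(.045-.012),np.full(n,b)],np.c_[t*(.045-.012),np.full(n,-b)]]
    P=np.vstack(segs)
    # drop clips: red near (45,72), green near (-35,-75)
    k=(np.hypot(P[:,0]-.045,P[:,1]-.072)>.02)&(np.hypot(P[:,0]+.035,P[:,1]+.075)>.02)
    return P[k]
def projn(p,P):
    K=np.array(p["mtx"]);R=np.array(p["attitude"]);c=(P-np.array(p["eye"]))@R
    return np.c_[K[0,0]*c[:,0]/-c[:,2]+K[0,2],K[1,1]*-c[:,1]/-c[:,2]+K[1,2]]
def case_fit(p,x0):
    g=gaussian_filter(cv2.cvtColor(p["image"],cv2.COLOR_BGR2GRAY).astype(float),.6)
    def val(q,off):
        c,s=np.cos(q[2]),np.sin(q[2]);P=ring(off)@np.array([[c,s],[-s,c]])+q[:2]
        uv=projn(p,np.c_[P,np.full(len(P),.056)])
        ok=(uv[:,1]<225)&(uv[:,1]>1)
        return map_coordinates(g,[uv[ok,1],uv[ok,0]],order=1,mode='nearest')
    def f(q):
        q=[q[0],q[1],q[2]*10]
        d=np.mean([val(q,o).mean() for o in(-.0025,-.001,.001,.0025)]);b=np.mean([np.minimum(val(q,o),140).mean() for o in(-.0055,-.007,.0055,.007)])
        return d-b
    best=None
    for dx in(-.004,0,.004):
        for dy in(-.004,0,.004):
            r=minimize(f,[x0[0]+dx,x0[1]+dy,x0[2]/10],method="Nelder-Mead",options=dict(initial_simplex=[[x0[0]+dx+a,x0[1]+dy+b,x0[2]/10+c] for a,b,c in[(0,0,0),(.003,0,0),(0,.003,0),(0,0,.004)]],xatol=1e-5,fatol=1e-3))
            if best is None or r.fun<best.fun:best=r
    q=best.x.copy();q[2]*=10
    return q,best.fun
def pt(q,x,y):
    c,s=np.cos(q[2]),np.sin(q[2]);return np.array([q[0]+c*x-s*y,q[1]+s*x+c*y])
E
python3 - <<'E'
from h import *
p=capture("wrist");s=sense();print(s["time_s"],s["tcp_pos"])
q,f=case_fit(p,[.562,-.025,np.radians(41)]);print(q,np.degrees(q[2]),f)
for n,x,y in(("start",.045,.06),("corner",.045,-.075),("end",-.023,-.075)):print(n,pt(q,x,y))
im=p["image"].copy();im=cv2.resize(im,None,fx=4,fy=4,interpolation=cv2.INTER_CUBIC)
for off in(-.004,.004):
    a,b=.045+off,.075+off
    C=np.array([np.r_[pt(q,x*a,y*b),.056] for x,y in((1,1),(-1,1),(-1,-1),(1,-1))])
    cv2.polylines(im,[((projn(p,C)+.5)*4-.5).astype(np.int32)],True,(0,0,255),1)
cv2.imwrite("pics/w4.png",im[0:600*3//2,700:1700][:, :][:900,:].copy()[::1,::1][:600,:800])
E
```

```text
7.75 [0.50730767 0.00226678 0.27073823]
[ 0.56245769 -0.02558307  0.71063513] 40.716393562388475 -91.54324903346529
start [0.55742642 0.04924798]
corner [ 0.64548898 -0.05307496]
end [ 0.59394854 -0.0974324 ]
```

View pics/w4.png

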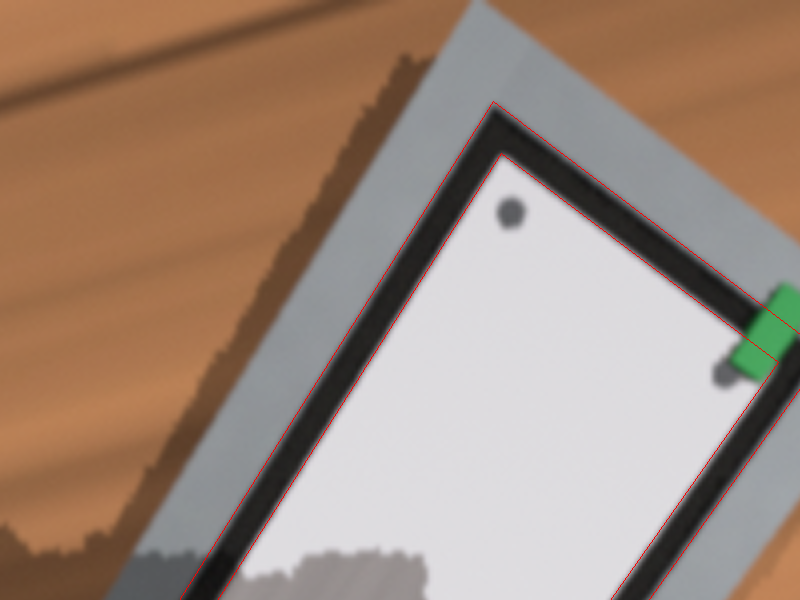

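The red outline sits on the seam edges to within about half a pixel. Now moving above the seam start.

```bash
python3 -m creep '[[0,20,17,-15,0],[0,38,33,-35,0],[0,49,42,-60,0],[0,52,44.5,-78,0],[0,52,44.5,-86,0],[0,52,44.5,-90,0],[0,52,44.5,-90,0],[0,52,44.5,-90,0]]'
python3 - <<'E'
from h import *
s=sense();print(s["time_s"],s["tcp_pos"],s["wrist_force"],s["gripper_width"])
q=[.56246,-.02558,.71064];print(pt(q,.045,.057))
for n in("wrist","scene","side"):
    p=capture(n);im=p["image"]
    if n=="wrist":cv2.imwrite("pics/w5.png",im);r=mark_of(p,"tip")
    else:
        t=np.r_[np.array(s["tcp_pos"])[:2],s["tcp_pos"][2]-.104];u,v=map(int,proj(p,t));print(n,proj(p,t),[(m["centre"],m["confidence"]) for m in mark_of(p,"tip")][:3])
        cv2.imwrite(f"pics/{n}5.png",cv2.resize(im[v-45:v+45,u-60:u+60],(800,600),interpolation=cv2.INTER_CUBIC))
E
```

```text
time_s: 8.55
tcp_pos: [0.5598, 0.0466, 0.182]
ee_rot: [[0.002, -0.259, -0.966], [-0.0, -0.966, 0.259], [-1.0, -0.0, -0.002]]
wrist_force: [-0.2, 0.2, -0.5]
gripper_width: 0.202
8.55 [0.55976677 0.0466394  0.18197925] [-0.18833073  0.21414346 -0.47848488] 0.20196026455193172
[0.55938532 0.04697719]
scene [np.float64(280.5386233144481), np.float64(209.4196005842605)] [([332.9, 187.9], 0.79), ([280.4, 208.1], 0.57)]
side [np.float64(289.2173392413703), np.float64(202.18035640342606)] [([218.4, 221.2], 0.69), ([295.2, 204.4], 0.51)]
```

View pics/w5.png

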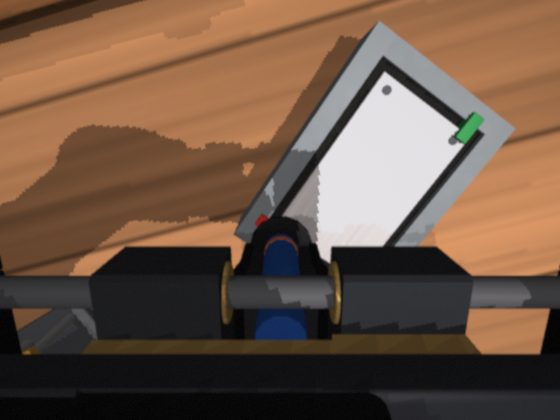

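View pics/scene5.png

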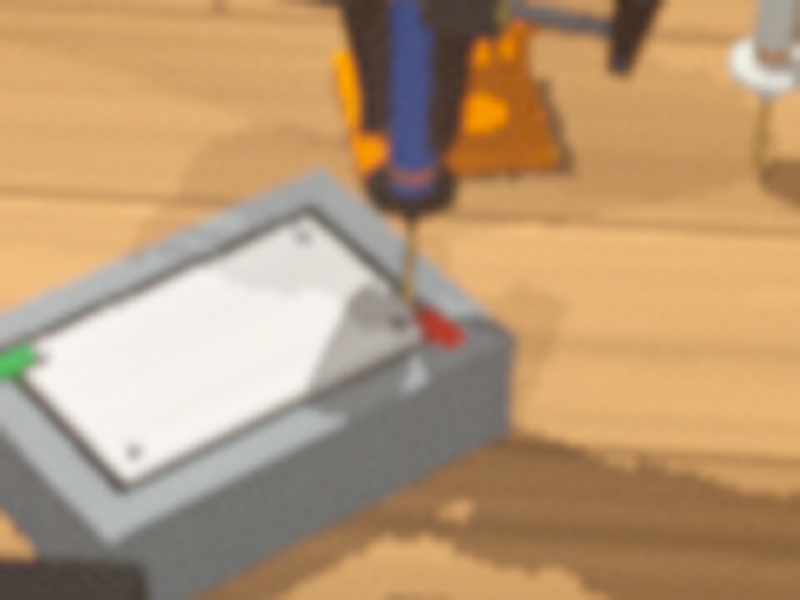

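View pics/side5.png

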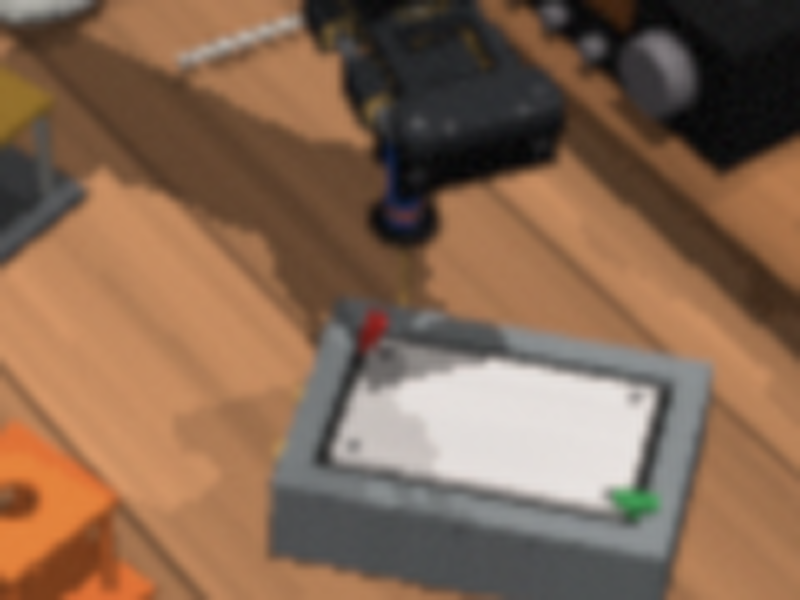

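Run:
```python
from h import *
import h
s=sense();t=np.r_[np.array(s["tcp_pos"])[:2],s["tcp_pos"][2]-.104];print(s["time_s"],t)
for n in("scene","side"):
    p=capture(n);im=p["image"]
    p2=dict(p);K=np.array(p["mtx"]).copy();p2["mtx"]=K
    # shift rows so limit (225) doesn't bite: upscale not needed; patch by cropping
    p2["image"]=im[40:];K[1,2]-=40
    q,f=case_fit(p2,[.56246,-.02558,.71064]);print(n,q,f)
    # rod: brass pixels line; fit
    u0,v0=proj(p,t);c=im[int(v0)-22:int(v0)+8,int(u0)-10:int(u0)+12]
    cv2.imwrite(f"pics/{n}6.png",cv2.resize(c,None,fx=20,fy=20,interpolation=cv2.INTER_NEAREST));print(u0,v0,int(u0)-10,int(v0)-22)
```

```text
8.85 [0.55943602 0.0467184  0.07727828]
scene [ 0.56228481 -0.02485293  0.69725386] 12.59900152083705
280.5720357515358 209.5417742029635 270 187
side [ 0.56165083 -0.0267894   0.70798934] -16.726586520759568
289.1175023650179 202.36036464534584 279 180
```

View pics/scene6.png

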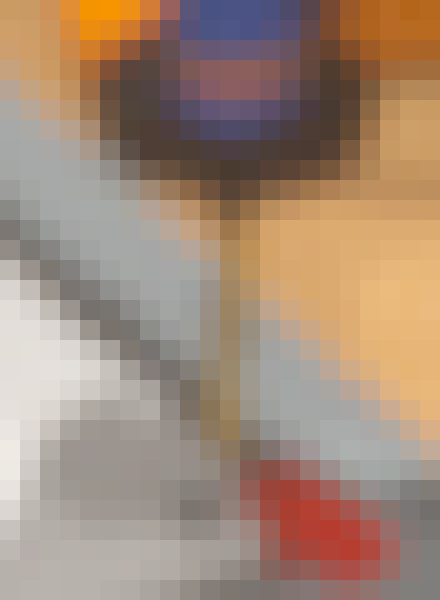

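View pics/side6.png

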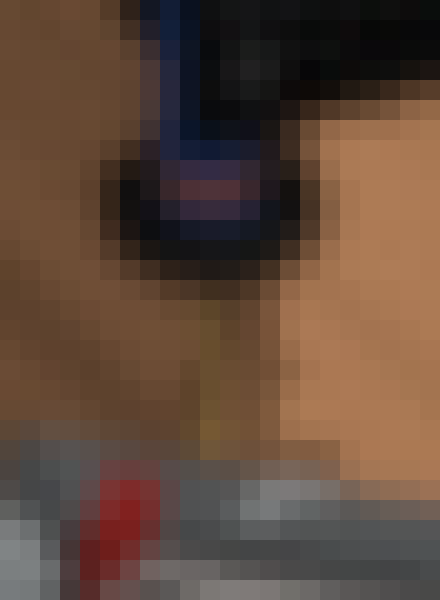

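Scene and side views both put the tip within half a pixel of where I predicted it, at (281,209) and (289,202). Lowering gently.

```bash
python3 -m creep '[[0,0,0,-5,0],[0,0,0.2,-10,0],[0,0,0.2,-14,0],[0,0,0.2,-17,0],[0,0,0.2,-19.5,0],[0,0,0.2,-21,0],[0,0,0.2,-22,0],[0,0,0.2,-22.5,0]]'
```

```text
time_s: 9.75
tcp_pos: [0.5594, 0.0469, 0.1585]
ee_rot: [[0.0, -0.259, -0.966], [-0.001, -0.966, 0.259], [-1.0, 0.001, -0.001]]
wrist_force: [-0.4, -0.1, -0.1]
gripper_width: 0.198
```

```bash
python3 -m creep '[[0,0,0,-0.5,0],[0,0,0,-1,0],[0,0,0,-1.5,0],[0,0,0,-2,0],[0,0,0,-2.5,0],[0,0,0,-3,0],[0,0,0,-3,0],[0,0,0,-3,0]]'
python3 -c "
from h import *
s=sense();print(s['time_s'],s['tcp_pos'],s['wrist_force'])
for n in ['scene','side']:
    p=capture(n);t=np.array(s['tcp_pos'])-[0,0,.104];u,v=map(int,proj(p,t));cv2.imwrite('pics/%s7.png'%n,cv2.resize(p['image'][v-30:v+30,u-40:u+40],(800,600),interpolation=cv2.INTER_CUBIC))
"
```

```text
time_s: 10.55
tcp_pos: [0.5594, 0.0469, 0.1555]
ee_rot: [[0.0, -0.26, -0.966], [-0.001, -0.966, 0.26], [-1.0, 0.001, -0.001]]
wrist_force: [0.3, 0.1, -0.4]
gripper_width: 0.202
10.55 [0.55942952 0.0469171  0.15548331] [ 0.28719103  0.10479423 -0.39458102]
```

View pics/scene7.png

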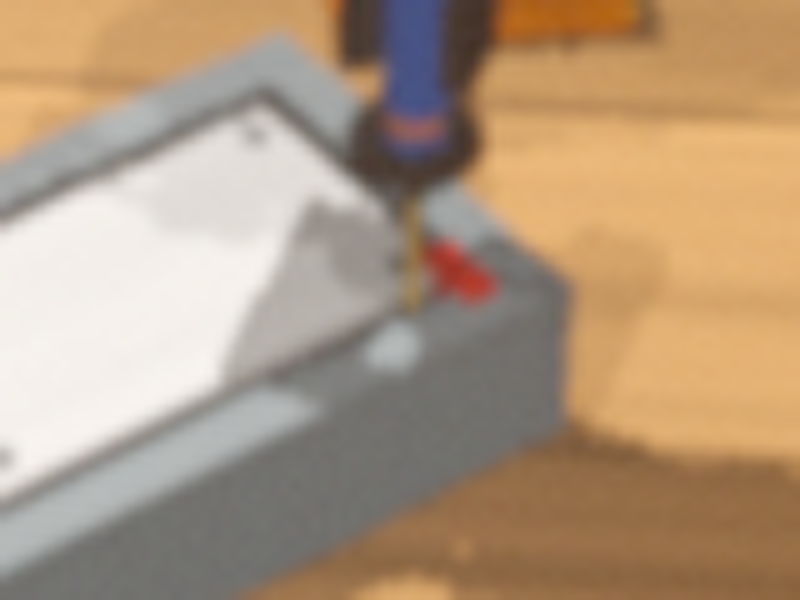

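The tip is down in the seam just beside the red clip at (415,300) in the crop, with no measurable force. Starting the trace.

```bash
python3 -m creep '[[0,1.0,-1.1,0,0],[0,2.6,-3.0,0,0],[0,4.6,-5.3,0,0],[0,6.5,-7.6,0,0],[0,8.5,-9.9,0,0],[0,10.4,-12.1,0,0],[0,11.7,-13.6,0,0],[0,11.7,-13.6,0,0]]'
python3 -c "
from h import *
s=sense();q=[.56246,-.02558,.71064];print(s['time_s'],s['tcp_pos'],s['wrist_force'],s['moment']);c,n=np.cos(q[2]),np.sin(q[2]);d=np.array(s['tcp_pos'])[:2]-q[:2];print('case xy',d@[c,n],d@[-n,c])"
```

```text
time_s: 11.45
tcp_pos: [0.5713, 0.0331, 0.1554]
ee_rot: [[0.0, -0.26, -0.966], [-0.001, -0.966, 0.26], [-1.0, 0.001, -0.001]]
wrist_force: [-0.6, 0.2, -0.4]
gripper_width: 0.202
11.45 [0.57128802 0.03310623 0.15544205] [-0.63325164  0.23598685 -0.3706868 ] [-0.04959857  0.04736247 -0.032509  ]
case xy 0.044973294487486666 0.03872222005306016
```

```bash
python3 -m creep '[[0,1.3,-1.5,0,0],[0,3.3,-3.8,0,0],[0,5.2,-6.1,0,0],[0,7.2,-8.3,0,0],[0,9.1,-10.6,0,0],[0,11.1,-12.9,0,0],[0,13.0,-15.2,0,0],[0,14.4,-16.7,0,0]]'
cat > st.py <<'E'
from h import *
s=sense();q=[.56246,-.02558,.71064];print(s['time_s'],s['tcp_pos'],s['wrist_force']);c,n=np.cos(q[2]),np.sin(q[2]);d=np.array(s['tcp_pos'])[:2]-q[:2];print('case xy',d@[c,n],d@[-n,c],'F',np.array(s['wrist_force'])[:2]@[c,n])
E
python3 st.py
```

```text
time_s: 12.25
tcp_pos: [0.5859, 0.0161, 0.1554]
ee_rot: [[0.0, -0.26, -0.966], [-0.001, -0.966, 0.26], [-1.0, 0.001, -0.001]]
wrist_force: [-0.1, -0.8, -0.2]
gripper_width: 0.2
12.25 [0.58588573 0.01614173 0.15544097] [-0.07282241 -0.75225142 -0.22665939]
case xy 0.04497127938219765 0.016341706906355464 F -0.5459032374051855
```

```bash
python3 -m creep '[[0,1.3,-1.5,0,0],[0,3.3,-3.8,0,0],[0,5.2,-6.1,0,0],[0,7.2,-8.3,0,0],[0,9.1,-10.6,0,0],[0,11.1,-12.9,0,0],[0,13.0,-15.2,0,0],[0,14.4,-16.7,0,0]]'
python3 st.py; python3 -m creep '[[0,1.3,-1.5,0,0],[0,3.3,-3.8,0,0],[0,5.2,-6.1,0,0],[0,7.2,-8.3,0,0],[0,9.1,-10.6,0,0],[0,11.1,-12.9,0,0],[0,13.0,-15.2,0,0],[0,14.4,-16.7,0,0]]'
python3 st.py
python3 -c "
from h import *
s=sense()
for n in ['scene','side']:
    p=capture(n);t=np.array(s['tcp_pos'])-[0,0,.104];u,v=map(int,proj(p,t));cv2.imwrite('pics/%s8.png'%n,cv2.resize(p['image'][v-30:v+30,u-40:u+40],(800,600),interpolation=cv2.INTER_CUBIC))
"
```

```text
time_s: 13.05
tcp_pos: [0.6004, -0.0008, 0.1554]
ee_rot: [[0.0, -0.26, -0.966], [-0.001, -0.966, 0.26], [-1.0, 0.001, -0.001]]
wrist_force: [0.6, 1.0, -0.5]
gripper_width: 0.199
13.05 [ 0.60044357 -0.00078022  0.15540358] [ 0.61473647  0.99963952 -0.52452878]
case xy 0.04496680601142957 -0.005980547837267335 F 1.118019996341024
time_s: 13.85
tcp_pos: [0.615, -0.0177, 0.1554]
ee_rot: [[0.0, -0.26, -0.966], [-0.001, -0.966, 0.26], [-1.0, 0.001, -0.001]]
wrist_force: [-0.1, -0.4, -0.4]
gripper_width: 0.206
13.85 [ 0.61503244 -0.01771777  0.15537531] [-0.05573712 -0.35914505 -0.3936287 ]
case xy 0.04497567852082072 -0.028334868537340165 F -0.2765227753453165
```

View pics/scene8.png

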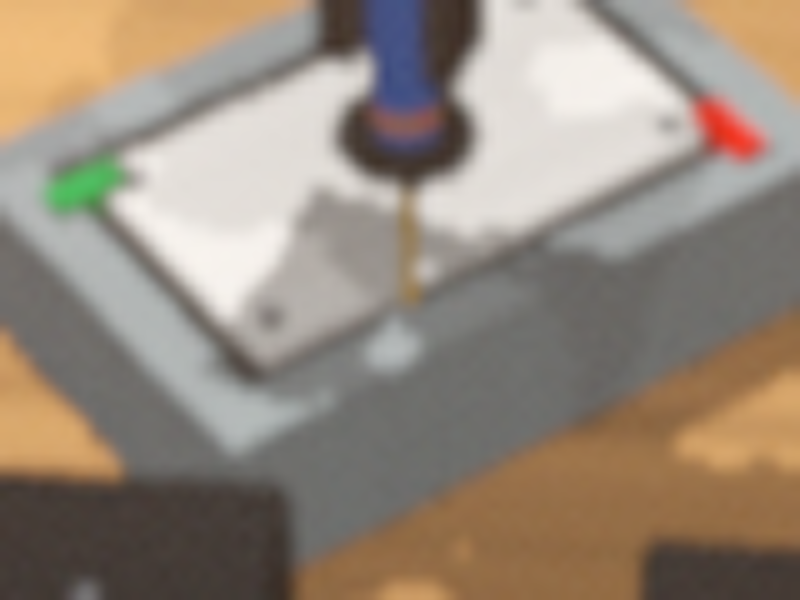

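View pics/side8.png

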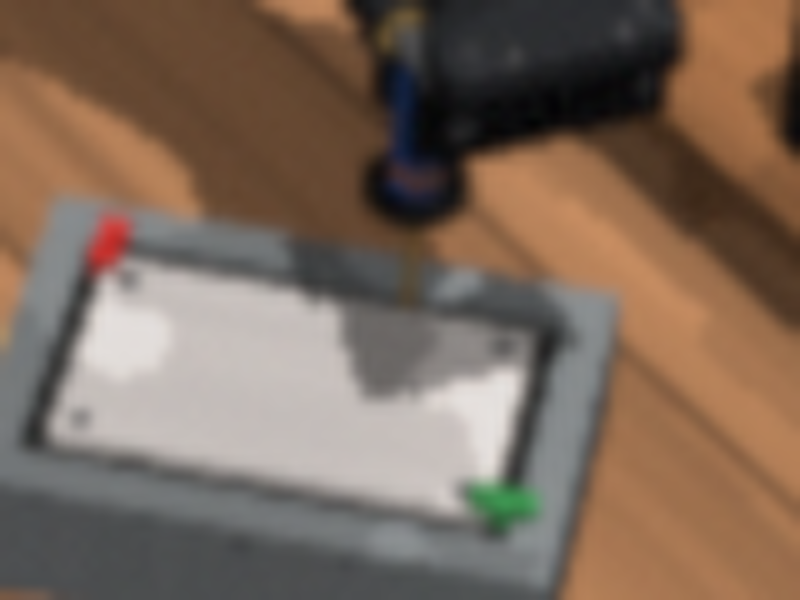

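Both views show the tip entering the dark seam at (410,300), and the sideways forces are only noise. Continuing to the corner.

```bash
python3 -m creep '[[0,1.3,-1.5,0,0],[0,3.3,-3.8,0,0],[0,5.2,-6.1,0,0],[0,7.2,-8.3,0,0],[0,9.1,-10.6,0,0],[0,11.1,-12.9,0,0],[0,13.0,-15.2,0,0],[0,14.4,-16.7,0,0]]'
python3 st.py; python3 -m creep '[[0,1.3,-1.5,0,0],[0,3.3,-3.8,0,0],[0,5.5,-6.4,0,0],[0,7.7,-9.0,0,0],[0,9.9,-11.6,0,0],[0,12.1,-14.1,0,0],[0,14.3,-16.7,0,0],[0,15.8,-18.4,0,0]]'
python3 st.py
```

```text
time_s: 14.75
tcp_pos: [0.6296, -0.0346, 0.1553]
ee_rot: [[0.0, -0.261, -0.965], [-0.001, -0.965, 0.261], [-1.0, 0.001, -0.001]]
wrist_force: [0.3, -0.4, -0.9]
gripper_width: 0.2
14.75 [ 0.62958678 -0.03463479  0.15527644] [ 0.27731617 -0.4130762  -0.93159317]
case xy 0.044971768078338525 -0.0506510987547522 F -0.05926717106450908
time_s: 15.55
tcp_pos: [0.6456, -0.0533, 0.1553]
ee_rot: [[0.0, -0.261, -0.965], [-0.001, -0.965, 0.261], [-1.0, 0.001, -0.001]]
wrist_force: [-0.4, -0.8, -1.3]
gripper_width: 0.198
15.55 [ 0.64562579 -0.05331872  0.15525994] [-0.44960722 -0.75888703 -1.34962314]
case xy 0.04494056093455359 -0.07527503901092436 F -0.8358137586835327
```

```bash
python3 -m creep '[[0,-1.5,-1.3,0,0],[0,-3.8,-3.2,0,0],[0,-6.1,-5.1,0,0],[0,-8.3,-7.1,0,0],[0,-10.6,-9.0,0,0],[0,-12.9,-11.0,0,0],[0,-15.2,-12.9,0,0],[0,-16.9,-14.4,0,0]]'
python3 st.py;python3 -c "
from h import *
s=sense()
for n in ['scene','side']:
    p=capture(n);t=np.array(s['tcp_pos'])-[0,0,.104];u,v=map(int,proj(p,t));cv2.imwrite('pics/%s9.png'%n,cv2.resize(p['image'][v-30:v+30,u-40:u+40],(800,600),interpolation=cv2.INTER_CUBIC))
"
```

```text
time_s: 16.35
tcp_pos: [0.6284, -0.0679, 0.1553]
ee_rot: [[0.0, -0.261, -0.965], [-0.001, -0.965, 0.261], [-1.0, 0.001, -0.001]]
wrist_force: [0.4, -0.2, -0.3]
gripper_width: 0.198
16.35 [ 0.62844768 -0.06790873  0.15529895] [ 0.35185604 -0.16896049 -0.31025772]
case xy 0.022403164753836368 -0.07512784449116656 F 0.15647123163701435
```

View pics/scene9.png

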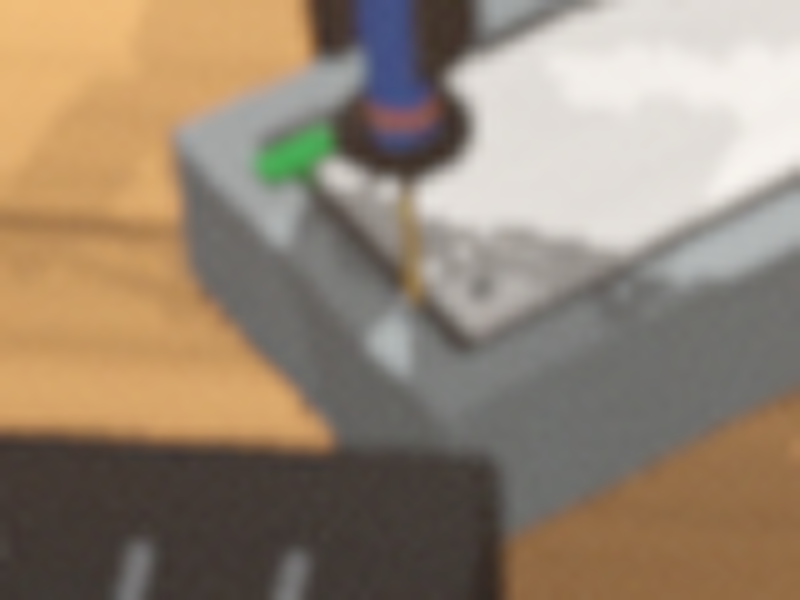

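View pics/side9.png

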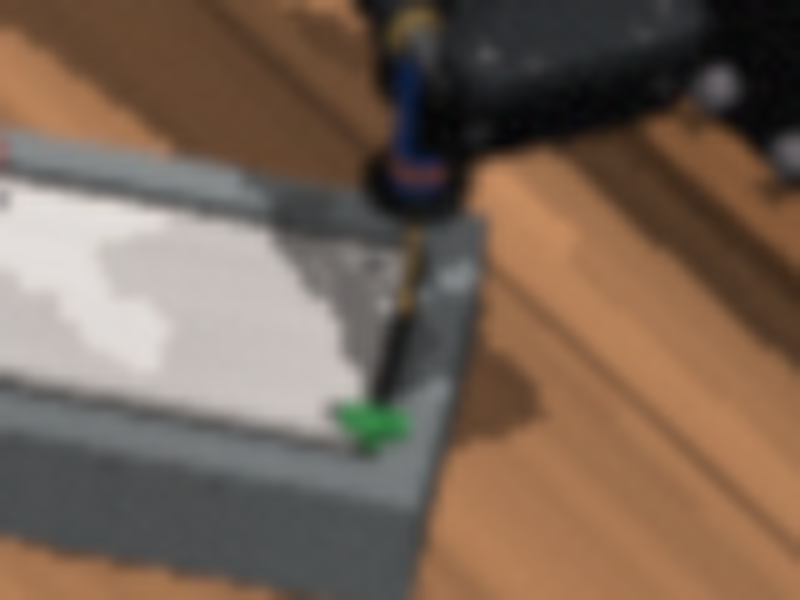

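The side view shows the rod ending in the middle of the short seam at (405,300), with the green clip ahead at (375,420). Continuing.

```bash
python3 -m creep '[[0,-1.5,-1.3,0,0],[0,-3.8,-3.2,0,0],[0,-6.1,-5.1,0,0],[0,-8.3,-7.1,0,0],[0,-10.6,-9.0,0,0],[0,-12.9,-11.0,0,0],[0,-15.2,-12.9,0,0],[0,-16.8,-14.4,0,0]]'
python3 st.py; python3 -m creep '[[0,-1.5,-1.3,0,0],[0,-3.8,-3.2,0,0],[0,-6.1,-5.1,0,0],[0,-8.3,-7.1,0,0],[0,-10.6,-9.0,0,0],[0,-12.9,-11.0,0,0],[0,-15.2,-12.9,0,0],[0,-16.5,-14.1,0,0]]'
python3 st.py; python3 -m creep '[[0,0,0,0,0],[0,0,0,0,0],[0,0,0,0,0],[0,0,0,1.5,0],[0,0,0,4,0],[0,0,0,7,0],[0,0,0,11,0],[0,0,0,16,0]]';python3 st.py
```

```text
time_s: 17.25
tcp_pos: [0.6114, -0.0825, 0.1554]
ee_rot: [[0.0, -0.261, -0.965], [-0.001, -0.965, 0.261], [-1.0, 0.001, -0.001]]
wrist_force: [-0.2, 0.7, -0.6]
gripper_width: 0.198
17.25 [ 0.61144475 -0.08253969  0.15538635] [-0.24479695  0.66228626 -0.58853935]
case xy -2.8162782939932805e-05 -0.07512597295549976 F 0.24647939063917598
time_s: 18.05
tcp_pos: [0.5947, -0.0969, 0.1554]
ee_rot: [[0.0, -0.261, -0.965], [-0.001, -0.965, 0.261], [-1.0, 0.001, -0.001]]
wrist_force: [0.2, 0.5, -1.2]
gripper_width: 0.201
18.05 [ 0.59468247 -0.09685375  0.15540489] [ 0.19537368  0.50742608 -1.21972253]
case xy -0.02207037133116077 -0.07504087596670017 F 0.4790860807697764
time_s: 18.85
tcp_pos: [0.5947, -0.0969, 0.1717]
ee_rot: [[0.0, -0.261, -0.965], [-0.001, -0.965, 0.261], [-1.0, 0.001, -0.0]]
wrist_force: [0.8, 0.4, -0.8]
gripper_width: 0.201
18.85 [ 0.5946506  -0.09685687  0.17174097] [ 0.77299422  0.35821503 -0.79414651]
case xy -0.02209656224452917 -0.07502245683860695 F 0.819557215529416
```

```bash
python3 -m creep '[[0,0,0,25,0],[0,0,0,60,0],[0,-5,15,90,0],[0,-15,45,98,0],[0,-28,82,98,0],[0,-41,120,98,0],[0,-54,160,98,0],[0,-67,198,98,0]]';python3 -m creep '[[0,-12,36,0,0],[0,-24,72,0,0],[0,-37,110,0,0],[0,-49,145,0,0],[0,-59,172,0,0],[0,-66,193,0,0],[0,-69,202,0,0],[0,-69,202,0,0]]'
python3 -m creep '[[0,0,0,0,0],[0,0,0,0,0],[0,0,0,0,0],[0,0,0,0,0],[0,0,0,0,0],[0,0,0,0,0],[0,0,0,0,0],[0,0,0,0,0]]'
python3 - <<'E'
from h import *
s=sense();print(s["time_s"],s["tcp_pos"])
p=capture("wrist");cv2.imwrite("pics/w10.png",p["image"])
for n in("scene","side"):
    p=capture(n);t=np.array(s["tcp_pos"])-[0,0,.104];u,v=proj(p,t);print(n,u,v);u=int(u);v=int(v)
    cv2.imwrite(f"pics/{n}10.png",cv2.resize(p["image"][v-35:v+55,u-60:u+60],(800,600),interpolation=cv2.INTER_CUBIC))
E
```

```text
time_s: 19.65
tcp_pos: [0.527, 0.1026, 0.2704]
ee_rot: [[0.001, -0.261, -0.965], [-0.0, -0.965, 0.261], [-1.0, 0.0, -0.001]]
wrist_force: [1.1, -0.2, -1.0]
gripper_width: 0.197
time_s: 20.45
tcp_pos: [0.4577, 0.3053, 0.2706]
ee_rot: [[0.001, -0.26, -0.966], [-0.0, -0.966, 0.26], [-1.0, -0.0, -0.001]]
wrist_force: [-0.4, -0.6, -0.4]
gripper_width: 0.2
time_s: 21.25
tcp_pos: [0.4577, 0.3053, 0.2706]
ee_rot: [[0.001, -0.26, -0.966], [-0.0, -0.966, 0.26], [-1.0, -0.0, -0.001]]
wrist_force: [-0.1, -0.4, 0.1]
gripper_width: 0.2
21.25 [0.45766289 0.30530948 0.27057715]
scene 383.8196601782038 162.9129439927781
side 219.55938367780072 150.77172707326366
```

View pics/w10.png

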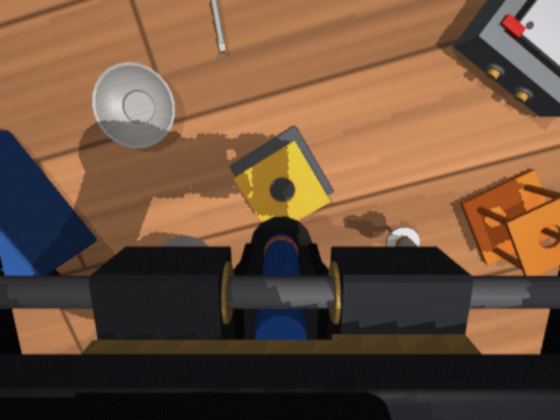

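View pics/scene10.png

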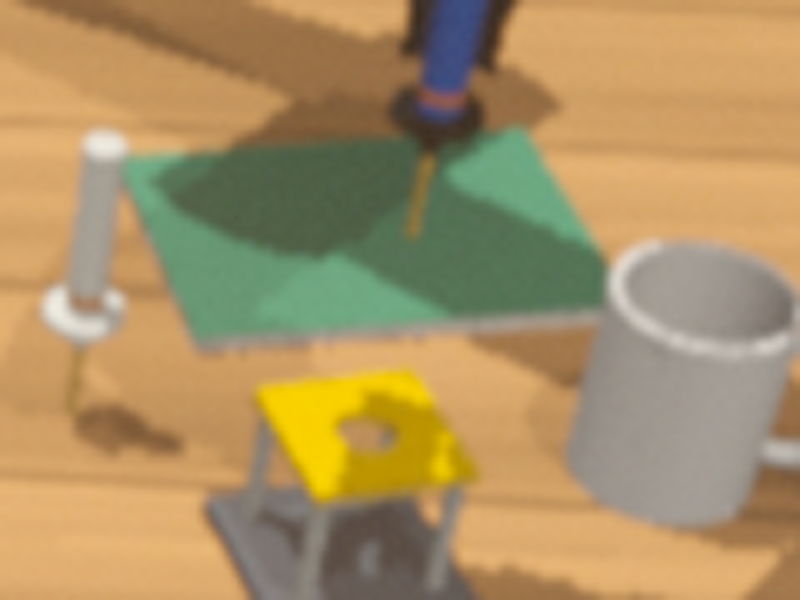

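View pics/side10.png

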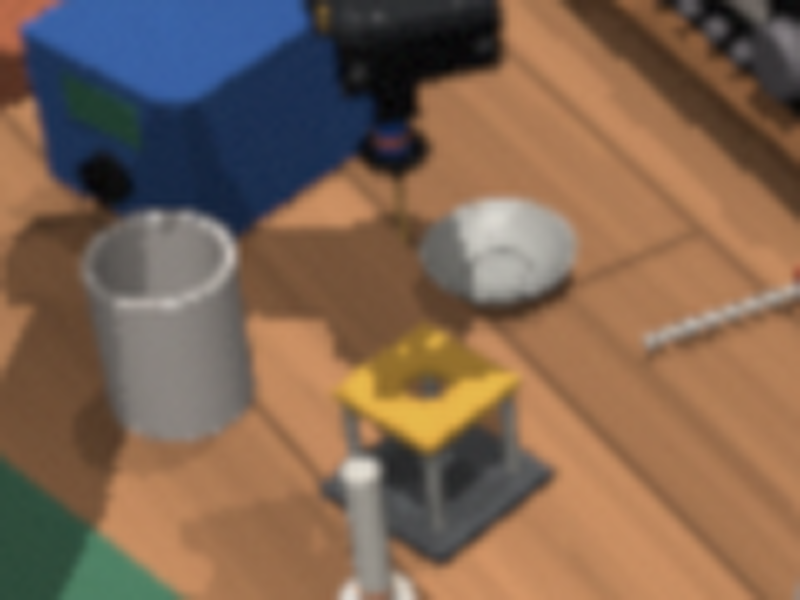

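The empty stand's hole shows at (283,190) in the wrist view, and the tip hangs where predicted in the scene and side views. Lowering in.

```bash
python3 -m creep '[[0,1,-1.8,-10,0],[0,1,-1.8,-30,0],[0,1,-1.8,-50,0],[0,1,-1.8,-70,0],[0,1,-1.8,-85,0],[0,1,-1.8,-95,0],[0,1,-1.8,-100,0],[0,1,-1.8,-100,0]]';python3 -m creep '[[0,0,0,-6,0],[0,0,0,-14,0],[0,0,0,-22,0],[0,0,0,-30,0],[0,0,0,-37,0],[0,0,0,-42,0],[0,0,0,-45,0],[0,0,0,-46,0]]';python3 st.py
```

```text
time_s: 22.2
tcp_pos: [0.4585, 0.3033, 0.17]
ee_rot: [[0.001, -0.26, -0.966], [-0.001, -0.966, 0.26], [-1.0, 0.001, -0.001]]
wrist_force: [0.1, 0.1, -0.9]
gripper_width: 0.201
time_s: 23.0
tcp_pos: [0.4585, 0.3033, 0.1236]
ee_rot: [[0.0, -0.26, -0.966], [-0.002, -0.966, 0.26], [-1.0, 0.001, -0.001]]
wrist_force: [-0.7, 0.3, -0.7]
gripper_width: 0.198
23.0 [0.4584765  0.3032886  0.12359486] [-0.74599293  0.29329146 -0.70879764]
case xy 0.13571350514940203 0.3170945686174271 F -0.37410167907766845
```

No force so far, and the collar should be under 1 mm above the plate. Checking before I release.

```bash
python3 -m creep '[[0,0,0,-0.4,0],[0,0,0,-0.7,0],[0,0,0,-0.7,0],[0.22,0,0,-0.7,0],[0.25,0,0,-0.7,0],[0.3,0,0,-0.7,0],[0.4,0,0,-0.7,0],[0.5,0,0,-0.7,0]]'
python3 -m creep '[[0.7,0,0,0,0],[1,0,0,0,0],[1,0,0,0,0],[1,0,0,0,0],[1,0,0,0,0],[1,0,0,0,0],[1,0,0,0,0],[1,0,0,0,0]]'
python3 - <<'E'
from h import *
for n in("scene","side","wrist"):
    p=capture(n);u,v=map(int,proj(p,[.4585,.3033,.09]))
    im=p["image"]
    cv2.imwrite(f"pics/{n}11.png",im if n=="wrist" else cv2.resize(im[v-35:v+55,u-60:u+60],(800,600),interpolation=cv2.INTER_CUBIC))
E
```

```text
time_s: 23.8
tcp_pos: [0.4585, 0.3033, 0.1229]
ee_rot: [[0.0, -0.26, -0.966], [-0.001, -0.966, 0.26], [-1.0, 0.001, -0.001]]
wrist_force: [0.0, -0.1, -0.3]
gripper_width: 0.402
time_s: 24.6
tcp_pos: [0.4585, 0.3033, 0.123]
ee_rot: [[0.0, -0.26, -0.966], [-0.001, -0.966, 0.26], [-1.0, 0.001, -0.001]]
wrist_force: [0.6, -0.5, -0.1]
gripper_width: 0.989
```

View pics/scene11.png

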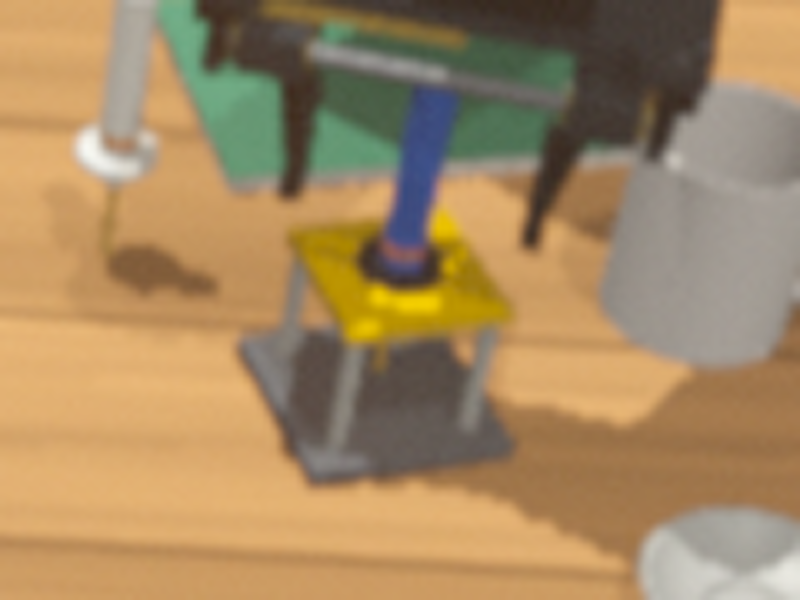

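View pics/wrist11.png

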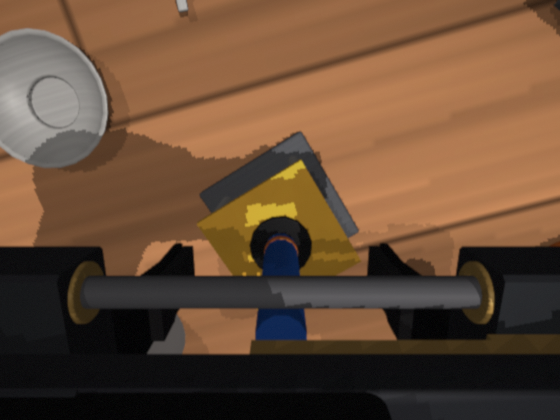

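The probe sits in the stand with its collar on the plate at (400,262) in the scene crop, and the fingers are clear on both sides. Withdrawing straight up and checking again.

```bash
python3 -m creep '[[1,0,0,15,0],[1,0,0,40,0],[1,0,0,75,0],[1,0,0,110,0],[1,0,0,145,0],[1,-10,12,165,0],[1,-25,30,178,0],[1,-34,40,178,0]]'
python3 -m creep '[[1,0,0,0,0],[1,0,0,0,0],[1,0,0,0,0],[1,0,0,0,0],[1,0,0,0,0],[1,0,0,0,0],[1,0,0,0,0],[1,0,0,0,0]]'
python3 - <<'E'
from h import *
p=capture("wrist");s=sense();print(s["time_s"],s["tcp_pos"],s["gripper_width"],probe_meas(p))
hsv=cv2.cvtColor(p["image"],cv2.COLOR_BGR2HSV)
cv2.imwrite("pics/w12.png",p["image"])
p=capture("side");p2=dict(p);K=np.array(p["mtx"]).copy();p2["mtx"]=K;p2["image"]=p["image"][40:];K[1,2]-=40
print("case side",case_fit(p2,[.56246,-.02558,.71064]))
cv2.imwrite("pics/side12.png",p["image"])
E
```

```text
time_s: 25.55
tcp_pos: [0.4245, 0.3447, 0.3032]
ee_rot: [[0.004, -0.259, -0.966], [0.002, -0.966, 0.259], [-1.0, -0.003, -0.003]]
wrist_force: [0.6, 0.3, -0.5]
gripper_width: 0.996
time_s: 26.35
tcp_pos: [0.4246, 0.3446, 0.3032]
ee_rot: [[0.003, -0.259, -0.966], [0.002, -0.966, 0.259], [-1.0, -0.003, -0.003]]
wrist_force: [0.7, 0.4, -0.1]
gripper_width: 0.999
26.4 [0.42456107 0.34466771 0.30325867] 0.9965286189883942 (array([0.45869249, 0.30383949]), ((0.4588029682636261, 0.3034355938434601), (0.07076755166053772, 0.0701746717095375), 16.645036697387695))
case side (array([ 0.56171182, -0.02614914,  0.70410348]), np.float64(-13.344955928225133))
```

View pics/w12.png

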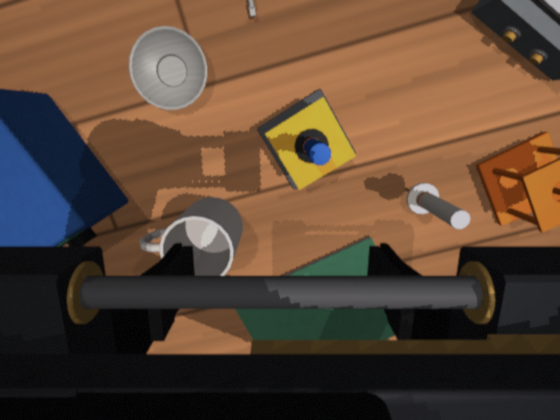

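View pics/side12.png

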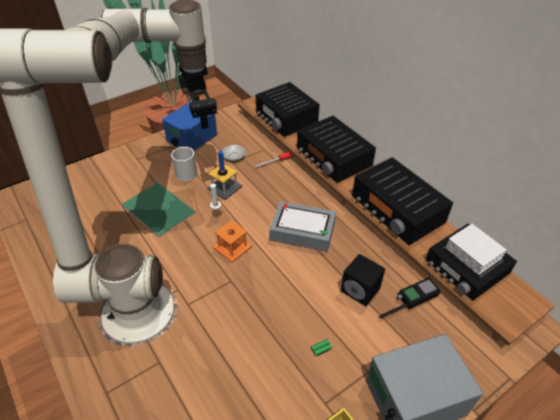

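The probe stands upright in the yellow stand: its top at (.4587,.3038) is within 0.4 mm of the plate centre. The case and bystanders are where they started, and the gripper is clear.

```bash
python3 -c "
from station import *
print(finish_job())"
```

```text
the job is handed in; nothing more can be done
None
```

I traced the seam with the blue probe from the red clip, along the long side, round the corner and up to the green clip. Then I hung the probe back in its stand, let go and handed the job in at about 26 s. `finish_job()` gives no verdict, so this rests on my own checks.

- **Tracing:** I commanded about 30 mm/s. The tip's computed position stayed within about 0.3 mm of the seam's centre line. It was about 1.5 mm above the floor, so well below the rim. Sideways wrist force stayed at about 1 N or less, which is noise level, so I felt no contact with the walls or floor. Scene and side views of the tip along the way agreed with the computed position to about a pixel.
- **Probe in its stand:** the last wrist picture puts the top of the handle within 0.4 mm of the plate's centre. The probe is upright with its collar on the plate. I did not measure the tip's height after release. The gripper is open and well clear.
- **Case and other things:** the side camera's fit of the case moved 0.6 mm between before and after, within its noise. In the pictures the other things on the bench look unmoved.
- **Disagreement:** before the trace, the scene camera's fit of the case turned out about 0.8° away from the wrist camera's, with a poor score. I used the wrist fit, and the side camera agreed with it.

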